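# Draw a tile from the rack and hold it over the glazing basin

### The job

Take the tall tile by its top edge, slide it straight up out of its groove in the wooden rack and hold it, upright with its lower edge level, over the middle of the empty basin, the lower edge about 5 cm above the rim, ready for glaze to be poured over it. Keep it steady there for three seconds and finish still holding it: do not put it down or let go. Leave the square tiles in the rack and do not shift the basin, the jar, the cup or the brush.

Things in the scene. Friction and masses are not known exactly. Their poses are not given: they have to be found in the camera images.
- tall_tile_center (a point): The tall tile, bare terracotta, 100 mm wide (along its x), 10 mm thick (along its y) and 150 mm tall (along its z, up), about 0.2 to 0.4 kg, plain rectangular and a half taller than the three square tiles beside it; the point is its centre, half-way up. It stands upright in one of the rack's four grooves, its top edge about 170 mm above the bench and 50 mm above the square tiles' tops.
- tall_tile_foot (a point): The middle of the tall tile's lower edge, 75 mm below its centre; same axes.
- rack: Wooden tile rack, fixed: 128 (its x) by 220 (its y) by 85 mm high; origin in the middle of its underside. Two grooved side boards along y; four upright grooves, open on top, at y = -67.5, -22.5, 22.5, 67.5 mm, each with a tile (which one varies), its upright edges in facing grooves with 2 mm play each way. Tiles stand on rails 20 mm up: the tall one must rise 65 mm to clear the grooves.
- basin_rim (a point): The centre of the mouth of the wide round basin, grey plastic, empty, loose, 0.8 kg: 260 mm across the rim, 80 mm high; the point is level with the rim. Basin and rack stand side by side; which is on the left varies.
- square_tile1_center (a point): One of the three square terracotta tiles: 100 mm wide (along its x), 10 mm thick (along its y), 100 mm tall (along its z); the point is its centre, half-way up. Stands upright in a groove of the rack, top edge about 120 mm above the bench. To be left where it is.
- square_tile2_center (a point): One of the three square terracotta tiles: 100 mm wide (along its x), 10 mm thick (along its y), 100 mm tall (along its z); the point is its centre, half-way up. Stands upright in a groove of the rack, top edge about 120 mm above the bench. To be left where it is.
- square_tile3_center (a point): One of the three square terracotta tiles: 100 mm wide (along its x), 10 mm thick (along its y), 100 mm tall (along its z); the point is its centre, half-way up. Stands upright in a groove of the rack, top edge about 120 mm above the bench. To be left where it is.
- jar: Bystander: small round terracotta jar, 124 mm across, 106 mm high, open at the top, loose; origin under its centre.
- cup: Bystander: plain terracotta cup, 72 mm across, 75 mm high, loose; origin under its centre.
- brush: Bystander: a glaze brush lying on the bench, loose; origin under its middle.
Things that resemble listed ones, but are neither listed nor needed, are in the scene too. Leave any blue or yellow look-alike of the part that bears tall_tile_center alone.

How it is judged (in metres and radians):
On the way, in this order (a step that is already met when the one before it is completed fails the run):
1. the tall tile has been drawn up clear of the rack's grooves, upright, while still above the rack (z of tall_tile_foot in the frame of rack above 0.087 m and horizontal distance between tall_tile_center and rack below 0.15 m and angle between tall_tile_center's own z axis and vertical below 0.2 rad), for 0.05 s.
2. the tall tile is held still, upright and level over the basin for two seconds (horizontal distance between tall_tile_center and basin_rim below 0.04 m and z of tall_tile_foot in the frame of basin_rim between 0.01 and 0.1 m and angle between tall_tile_center's own z axis and vertical below 0.09 rad and linear speed of tall_tile below 0.03 m/s and angular speed of tall_tile below 0.2 rad/s and contact force between tall_tile and the fingers above 0.5 N), for 2 s.
At the end, for the whole second after the job is handed in: The fingers alone hold the tall tile: centre within 40 mm sideways of the basin's centre, lower edge 10 to 100 mm above its rim, upright within 0.09 rad, slower than 0.03 m/s and 0.2 rad/s. Square tiles moved less than 20 mm, basin less than 30 mm (all of step 2 and contact force between tall_tile and rack below 0.05 N and contact force between tall_tile and basin below 0.05 N and distance of each of square_tile1_center, square_tile2_center, square_tile3_center from where it was at the start of the episode below 0.02 m and distance of basin_rim from where it was at the start of the episode below 0.03 m); the arm keeps its last pose, push and grip.
It fails at once if the tall tile tipped more than 0.35 rad (20 degrees) from upright (angle between tall_tile_center's own z axis and vertical above 0.35 rad).
It fails at once if a square tile moved more than 20 mm (distance of any of square_tile1_center, square_tile2_center, square_tile3_center from where it was at the start of the episode above 0.02 m).
It fails at once if the basin shifted more than 30 mm (distance of basin_rim from where it was at the start of the episode above 0.03 m).
It fails at once if the jar, the cup or the brush shifted more than 30 mm (distance of any of jar, cup, brush from where it was at the start of the episode above 0.03 m).
It also fails if it takes over 48 s, if anything falls off the work surface, if the arm or the gripper's body presses on something with over 40 N, if the wrist force passes 120 N, or if a joint passes its speed limit or range.

### The arm

A 6-joint arm with a two-finger parallel gripper is mounted at the origin on the work surface. World frame = base frame: x ahead of the robot, y to its left, z up, the work surface at z = 0. Lengths are in mm, angles in degrees, forces in N, time in s.
With the tool pointing down it reaches from about 300 to 850 mm from the base axis. Payload 4.2 kg.
Tool frame: the origin (TCP) lies between the finger pads; the fingertips stand 25 mm ahead of it and the grasp point (between the pads) lies 6 mm ahead of it; x points along the fingers, y is the direction in which the jaws open and shut, and the axes are right-handed (so a half turn about x gives the same grasp; the last joint's range is limited). The gripper opens to 91 mm and grips with 3 to 60 N. Pads are 32 mm wide; open, the fingers measure 118 mm over their backs; the gripper's body (76 mm by 178 mm) begins 60 mm behind the grasp point.
Start: joints at [74.141, 18.312, 89.639, -0, 72.044, -1.146], TCP at [146.043, 556.158, 238.976] pointing down, gripper open.
Joint ranges: [-177.97, 177.97], [-48.28, 115.42], [12.27, 149.76], [-77.06, 257.06], [2.81, 150.46], [-146.56, 146.56]. Speed limits (degrees/s): [147.25, 147.25, 180, 180, 180, 180].

### API

Orientations are given as [roll, pitch, yaw] about the fixed x, y, z axes, in that order (R = Rz(yaw) Ry(pitch) Rx(roll)).
In Python, from workcell import env gives the robot as it stands.
- The arm moves only by the tool jog_arm, never from a script. Its argument "plan" is one flat list of numbers, 4 for each row, row after row: the shift along the tool's x, y, z in cm, then the turn about the tool's x in units of 6 degrees (1.0 is 6 degrees). In form: [tx, ty, tz, turn, tx, ty, tz, turn, ...]. A call has 1 to 12 rows; each row shifts and turns the commanded pose from where the row before left it, along the tool's axes as they then stand; what a row does not reach is not made up. A row lasts 1/12 s, in which the tool goes at most 41.7 mm and 7.16 degrees, less where a joint would pass 70% of its speed; a pose out of reach is approached as far as the arm can. A call with a gripper value outside its range is refused whole. "claw" is the finger opening in cm, from 0 to 9.12, set as the call begins (left out, the last holds). The fingers move at their own pace and stop on an object; "newtons" is the grip in N (left out, the last holds). Time passes only in rows, so rows that do not move let the fingers close. It gives the time, the measured TCP pose, the force and the opening at its end, in the units of the state.
- env.state(): the state, without advancing time (a new reading comes with each control period).
- env.grab_frame(name): name is "side" or "top"; returns the picture (420x560x3 uint8, red, green, blue); there is no depth.
- env.calibration(name): a dict with "vertical_fov" (degrees; the focal length in pixels is half the picture's height over the tangent of half this angle, whatever the lens; pixels are square), "cx", "cy" (the principal point, pixels), "k1" (the pictures are not rectified: a ray, as slopes to the right and down, at radius r is drawn at 1 + k1 r^2 times it, then the intrinsics apply), "origin" and "orientation" of the camera in the world. Camera axes: x right, y down, z forward; pixel columns grow to the right and rows downward; lengths in mm; the calibration is good to about 2 mm. A picture is of the moment at which its call begins. calibration takes no time and is no camera call.
- env.job_done(): hands the job in, once; it reports no verdict.
The state is a dict: "time_s": time; "qpos": joint angles; "qvel": joint speeds; "effort": joint torques, N m; "ee_pos": TCP position; "ee_rot": TCP orientation; "force": force on the tool from outside, world axes, zero at the start; "torque": the same for the moment, N m; "gripper_width": finger opening in mm.
Only numpy, scipy, OpenCV 4.12 (cv2) and the standard library are available. Lean on these libraries where they do the work, as an engineer would, in place of code of your own. Each camera call takes 0.05 s, during which the arm holds its last target.

## Working session

There is one attempt and no reset: what is moved stays moved. The work goes in short steps, Python scripts to look and compute and a tool call to move; the robot and the scene stay as the last step left them, time stands still between calls to the robot, and variables do not carry over. Pictures are saved under pics/ and viewed, and the job is handed in when it is done.

Besides the shell and the picture viewer there is one more tool, called after "Emit:" as name(argument=value, ...) on one line, values as JSON. jog_arm: Moves the arm, as the interface text tells. Its arguments: {"type":"object","properties":{"plan":{"type":"array"},"claw":{"type":"number"},"newtons":{"type":"number"}},"required":["plan"]}

```bash
mkdir -p pics; ls; python3 - <<'E'
from workcell import env
import cv2
s=env.state();print({k:s[k] for k in("time_s","ee_pos","ee_rot","gripper_width","force")})
for n in("side","top"):
    print(n,env.calibration(n)); cv2.imwrite(f"pics/{n}0.png",env.grab_frame(n)[:,:,::-1])
E
```

```text
pics
{'time_s': 0.0, 'ee_pos': array([145.90338886, 555.6957198 , 238.11279968]), 'ee_rot': array([ -90.9495932 ,   89.8968686 , -105.66334711]), 'gripper_width': 91.21497113624852, 'force': array([ 0.51551412, -0.71469949,  0.06641022])}
side {'vertical_fov': 45.10471453957971, 'cx': 278.5776404881347, 'cy': 212.69875046845746, 'k1': -0.1842505399899594, 'origin': array([ 422.63740281, -699.51711742,  929.29611417]), 'orientation': array([-140.89868301,   -0.23707597,  -10.85000523])}
top {'vertical_fov': 56.17257625696621, 'cx': 276.82039409526436, 'cy': 207.71027068282797, 'k1': -0.09458509084417528, 'origin': array([461.11731065, -39.66346628, 952.16535803]), 'orientation': array([-173.3613603 ,    0.62426591,  -91.36775813])}
```

View pics/side0.png

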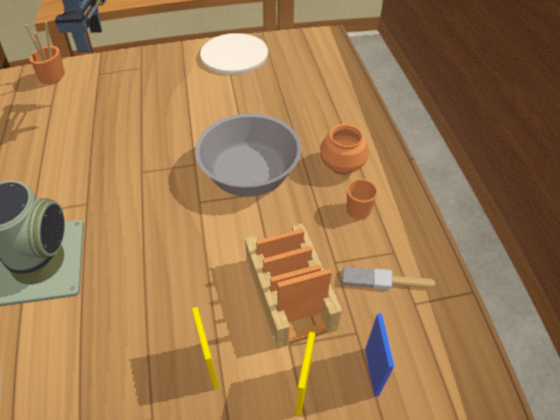

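View pics/top0.png

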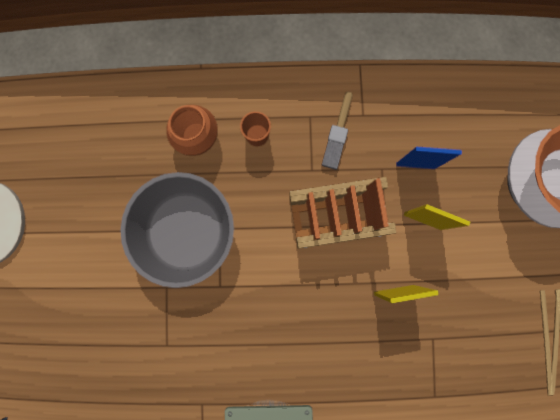

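The side view shows the tall tile at about (303,297), in the groove nearest that camera. In the top view it is at about (377,203), and the basin is at (178,230). I'll enlarge both views to pick corners.

```bash
cat > h.py <<'E'
import numpy as np,cv2
from scipy.spatial.transform import Rotation as R
from scipy.optimize import least_squares
from workcell import env
def cam(n):
    c=env.calibration(n);f=210/np.tan(np.radians(c["vertical_fov"]/2))
    return c,f,R.from_euler('xyz',c["orientation"],degrees=True).as_matrix()
def proj(n,P):
    c,f,M=cam(n);q=(np.atleast_2d(P)-c["origin"])@M;s=q[:,:2]/q[:,2:]
    s=s*(1+c["k1"]*(s**2).sum(1,keepdims=True));return s*f+[c["cx"],c["cy"]]
def onplane(n,uv,z):
    r=least_squares(lambda p:(proj(n,[p[0],p[1],z])-uv).ravel(),[450,0],x_scale=100);return r.x
def tri(a,b):
    r=least_squares(lambda p:np.r_[(proj("side",p)-a).ravel(),(proj("top",p)-b).ravel()],[450,0,100],x_scale=100);return r.x,np.sqrt((r.fun**2).mean())
E
python3 - <<'E'
import cv2
t=cv2.imread("pics/top0.png");s=cv2.imread("pics/side0.png")
def c(i,x,y,w,h,k,n): cv2.imwrite(n,cv2.resize(i[y:y+h,x:x+w],None,fx=k,fy=k,interpolation=cv2.INTER_CUBIC))
c(t,280,170,130,90,6,"pics/tc.png");c(s,235,220,115,125,4.8,"pics/sc.png")
E
```

```text
(no output)
```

View pics/tc.png

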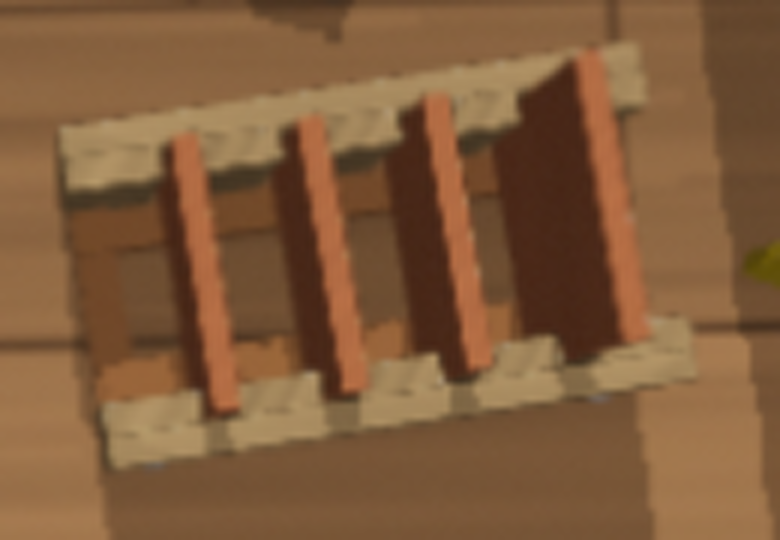

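View pics/sc.png

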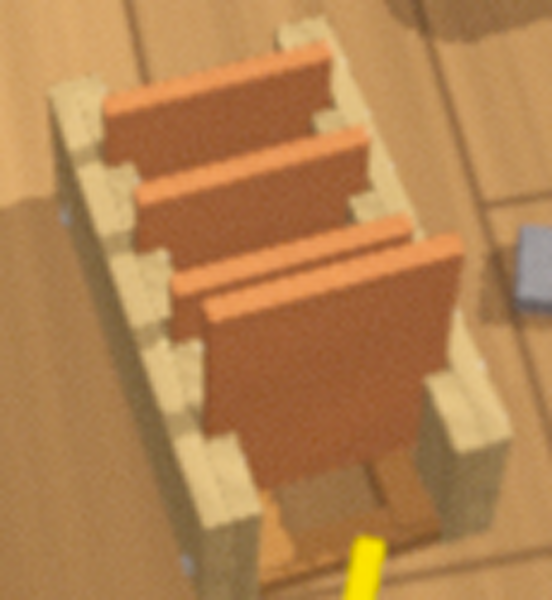

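```bash
python3 - <<'E'
from h import *
T=lambda x,y:np.array([280+(x+.5)/6-.5,170+(y+.5)/6-.5])
S=lambda x,y:np.array([235+(x+.5)/4.8-.5,220+(y+.5)/4.8-.5])
a,e1=tri(S(208,312),T(637,341));b,e2=tri(S(462,242),T(590,51))
print("near",a,e1,"far",b,e2,np.linalg.norm(a-b)); m=(a+b)/2
d=b-a;print("mid",m,"dir deg",np.degrees(np.arctan2(d[1],d[0])))
# squares
for q in [((172,284),(481,370),(412,225),(437,97)),((137,192),(353,392),(368,137),(311,119)),((105,106),(226,410),(331,53),(186,136))]:
    p,e=tri(S(*q[0]),T(*q[1]));r,f=tri(S(*q[2]),T(*q[3]));print("sq",p,r,e,f)
# basin rim: fit centre/height/radius: segment grey
out={}
for n,box in(("top",(110,165,245,300)),("side",(185,105,312,205))):
    im=cv2.imread(f"pics/{n}0.png");hsv=cv2.cvtColor(im,cv2.COLOR_BGR2HSV)
    m_=((hsv[:,:,1]<60)&(hsv[:,:,2]>40)).astype(np.uint8)*255
    k=np.zeros_like(m_);x0,y0,x1,y1=box;k[y0:y1,x0:x1]=m_[y0:y1,x0:x1]
    c=max(cv2.findContours(k,cv2.RETR_EXTERNAL,cv2.CHAIN_APPROX_NONE)[0],key=cv2.contourArea)
    h=cv2.convexHull(c)[:,0];print(n,cv2.boundingRect(c));out[n]=h.astype(float)
from scipy.spatial import cKDTree
th=np.linspace(0,2*np.pi,1440)
sd=out["side"];sd=sd[sd[:,1]<160]
def circ(p):return np.c_[p[0]+p[3]*np.cos(th),p[1]+p[3]*np.sin(th),np.full_like(th,p[2])]
def f(p):
    return np.r_[cKDTree(proj("top",circ(p))).query(out["top"])[0],cKDTree(proj("side",circ(p))).query(sd)[0]]
r=least_squares(f,[430,200,80,130],x_scale=10,loss="soft_l1",diff_step=1e-3);print("basin",r.x,np.sqrt((f(r.x)**2).mean()))
r=env.state()["ee_rot"];print(R.from_euler('xyz',r,degrees=True).as_matrix().round(3))
E
```

```text
near [ 510.12577378 -250.82416303  167.66636506] 0.25180237257574667 far [ 608.33385713 -239.90160927  169.20166848] 0.1799697249286752 98.82553806100483
mid [ 559.22981545 -245.36288615  168.43401677] dir deg 6.346268441630843
sq [ 504.2782161 -207.5171444  119.7290891] [ 603.04256475 -196.89681687  117.22514878] 0.22776484216359597 0.31993000673893995
sq [ 498.03643176 -161.96124874  118.91469717] [ 595.9285639  -151.29010996  116.39738782] 0.3175839186669226 0.21529937544652528
sq [ 492.61421716 -116.94823913  117.92445593] [ 590.66690956 -106.23148278  116.15903058] 0.22683536249187652 0.14097821020346574
top (121, 172, 113, 116)
side (195, 114, 106, 82)
basin [521.24486101 194.45135457  78.04370723 128.84972758] 0.20528780200945337
[[-0.     0.254  0.967]
 [-0.002  0.967 -0.254]
 [-1.    -0.002  0.   ]]
```

Basin centre is about (521,194) with the rim near z 80. The tall tile's top middle is at (559,-245,~169), with its width along about 6.2°. I'll make the first transit high, keeping the tool yaw, then turn.

Emit:
jog_arm(plan=[0,-2.8,2.5,0,0,-2.8,2.5,0,0,-2.8,2.5,0,0,-2.8,2.5,0,0,-2.8,2.5,0,0,-2.8,2.5,0,0,-2.8,2.5,0,0,-2.8,2.5,0,0,-2.8,2.5,0,0,-2.8,2.5,0,0,-2.8,2.5,0,0,-2.8,2.5,0], claw=9.1)

```text
time_s: 1.1
ee_pos: [351.0, 153.2, 238.9]
ee_rot: [80.9, 90.0, 66.3]
force: [0.6, 0.7, 0.3]
gripper_width: 91.0
```

Emit:
jog_arm(plan=[0,-2.8,2.5,0,0,-2.8,2.5,0,0,-2.8,2.5,0,0,-2.8,2.5,0,0,-2.8,2.5,0,0,-2.8,2.5,0,0,-2.8,2.5,0,0,-2.8,2.5,0,0,-2.8,2.5,0,0,-2.8,2.5,0,0,-2.8,2.5,0,0,0,0,0])

```text
time_s: 2.1
ee_pos: [541.1, -218.4, 237.7]
ee_rot: [-51.0, 89.8, -65.9]
force: [-0.0, 0.3, 0.8]
gripper_width: 91.1
```

Emit:
jog_arm(plan=[0,0,0,1.1,0,0,0,1.1,0,0,0,1.1,0,0,0,1.1,0,0,0,1.1,0,0,0,1.1,0,0,0,1.1,0,0,0,1.1,0,0,0,1.1,0,0,0,1.1,0,0,0,1.1,0,0,0,1.1])

```text
time_s: 3.1
ee_pos: [538.2, -212.2, 238.5]
ee_rot: [-119.4, 89.9, 146.4]
force: [0.1, 0.1, -0.2]
gripper_width: 91.0
```

Emit:
jog_arm(plan=[0,0,0,1.1,0,0,0,1.1,0,0,0,1.1,0,0,0,1.1,0,0,0,1.1,0,0,0,1.1,0,0,0,1.1,0,0,0,1.1,0,0,0,1.1,0,0,0,1.1,0,0,0,1.1,0,0,0,1.1])

```text
time_s: 4.1
ee_pos: [538.2, -212.2, 238.5]
ee_rot: [-38.7, 89.9, 147.9]
force: [0.9, 0.2, 0.1]
gripper_width: 90.8
```

```bash
python3 - <<'E'
from h import *
s=env.state();M=R.from_euler('xyz',s["ee_rot"],degrees=True).as_matrix();print(s["time_s"],s["ee_pos"],s["qpos"],s["force"]);print(M.round(3))
a=np.degrees(np.arctan2(M[1,1],M[0,1]));print("yaw y",a)
d=np.array([559.2,-245.4,165])-s["ee_pos"];print("tool shift now",M.T@d)
E
```

```text
4.1 [ 538.18291341 -212.21392458  238.45310725] [-2.26656498e+01  1.86841440e+01  8.91641448e+01  1.27535134e-02
  7.22244441e+01  6.07598884e+01] [0.94709231 0.21943763 0.12095378]
[[-0.001  0.114 -0.993]
 [ 0.001 -0.993 -0.114]
 [-1.    -0.001  0.001]]
yaw y -83.42946254259837
tool shift now [ 73.40741929  35.43212402 -17.15540369]
```

Emit:
jog_arm(plan=[0,1.75,-0.85,0.06,0,1.8,-0.85,0,0,0,0,0,0,0,0,0])

```text
time_s: 4.43
ee_pos: [559.4, -245.9, 238.1]
ee_rot: [-44.2, 89.9, 142.3]
force: [-0.8, -0.1, 0.5]
gripper_width: 91.0
```

```bash
python3 - <<'E'
from h import *
s=env.state();M=R.from_euler('xyz',s["ee_rot"],degrees=True).as_matrix();print(s["ee_pos"],np.degrees(np.arctan2(M[1,1],M[0,1])))
d=np.array([559.2,-245.4,165])-s["ee_pos"];print(M.T@d)
for n,(x,y,w,h) in (("side",(200,190,180,150)),("top",(300,120,180,150))):
    i=env.grab_frame(n)[:,:,::-1];cv2.imwrite(f"pics/{n}1.png",cv2.resize(i[y:y+h,x:x+w],None,fx=4,fy=4,interpolation=cv2.INTER_CUBIC))
E
```

```text
[ 559.35471565 -245.90228287  238.14292895] -83.51369831996031
[ 7.31436197e+01 -4.18525845e-01 -3.76445651e-03]
```

View pics/side1.png

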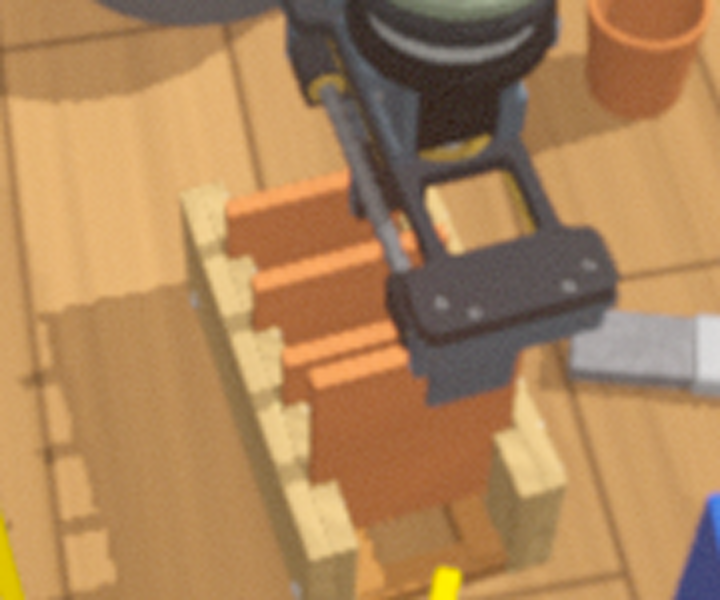

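View pics/top1.png

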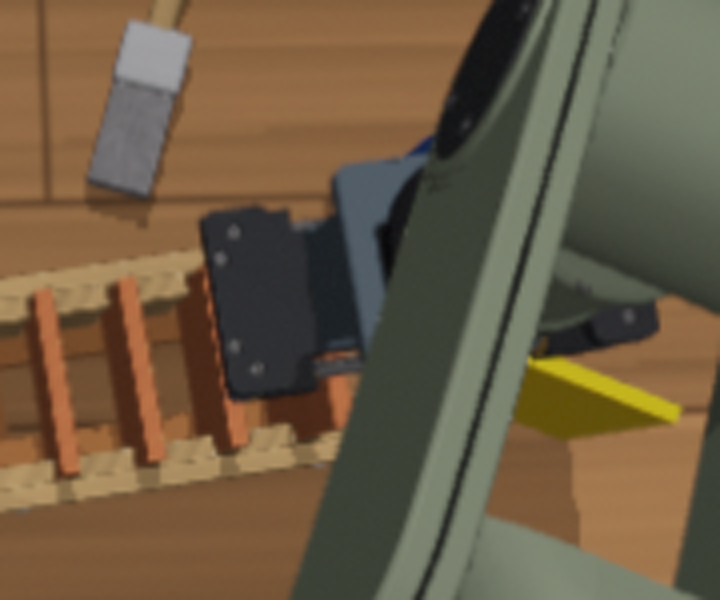

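```bash
python3 - <<'E'
import cv2
t=cv2.imread("pics/top0.png");s=cv2.imread("pics/side0.png")
a=cv2.resize(t[135:235,385:485],None,fx=4,fy=4);b=cv2.resize(s[310:420,280:400],None,fx=3.6,fy=3.6)
import numpy as np
c=np.zeros((400,840,3),np.uint8);c[:400,:400]=a;c[:396,404:836]=b;cv2.imwrite("pics/y.png",c[:, :800])
E
```

```text
(no output)
```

View pics/y.png

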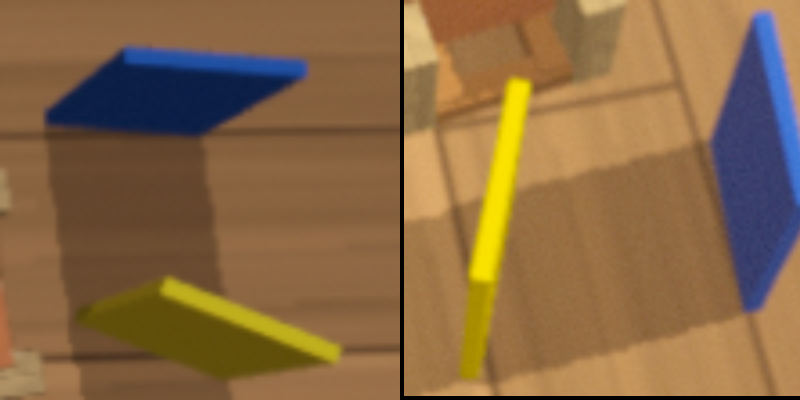

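```bash
python3 - <<'E'
from h import *
print(tri([311.7,332.8],[426.2,205.7]),tri([280+78/3.6,310+278/3.6],[385+338/4,135+352/4]))
print(tri([280+358/3.6,310+15/3.6],[385+128/4,135+53/4]))
E
```

```text
(array([ 551.0584139 , -343.40497401,  148.85219694]), np.float64(0.044771430351327204)) (array([ 513.50318143, -433.67472176,  149.58033186]), np.float64(0.2788173070639856))
(array([ 674.09088642, -332.44972481,  149.29391675]), np.float64(0.0860521858382718))
```

The nearest yellow tile is at y=-343 with its top at 150, so it clears the gripper. I'll descend and close.

Emit:
jog_arm(plan=[1.4,-0.04,0,0.04,1.4,0,0,0,1.4,0,0,0,1.4,0,0,0,1.0,0,0,0,0.7,0,0,0,0,0,0,0,0,0,0,0])

```text
time_s: 5.2
ee_pos: [559.6, -245.4, 166.1]
ee_rot: [-104.7, 90.0, 81.6]
force: [0.5, -0.4, 0.3]
gripper_width: 90.7
```

Emit:
jog_arm(plan=[0,0,0,0,0,0,0,0,0,0,0,0,0,0,0,0,0,0,0,0,0,0,0,0,0,0,0,0,0,0,0,0,0,0,0,0,0,0,0,0], claw=0, newtons=30)

```text
time_s: 6.03
ee_pos: [559.6, -245.6, 165.9]
ee_rot: [-83.9, 90.0, 102.3]
force: [-1.0, 0.3, -1.3]
gripper_width: 27.1
```

Emit:
jog_arm(plan=[0,0,0,0,0,0,0,0,0,0,0,0,0,0,0,0,0,0,0,0,0,0,0,0])

```text
time_s: 6.53
ee_pos: [559.6, -245.6, 165.9]
ee_rot: [-113.4, 90.0, 72.9]
force: [0.3, -0.1, -0.1]
gripper_width: 9.9
```

Emit:
jog_arm(plan=[-0.3,0,0,0,-0.5,0,0,0,-0.7,0,0,0,-0.7,0,0,0,-0.7,0,0,0,-0.7,0,0,0,-0.7,0,0,0,-0.7,0,0,0,-0.7,0,0,0,-0.5,0,0,0,-0.3,0,0,0,0,0,0,0])

```text
time_s: 7.53
ee_pos: [559.9, -245.8, 231.8]
ee_rot: [152.0, 89.9, -21.7]
force: [0.7, 0.9, -3.6]
gripper_width: 9.3
```

Emit:
jog_arm(plan=[-0.3,0,0,0,-0.6,0,0,0,-0.8,0,0,0,-0.8,0,0,0,-0.8,0,0,0,-0.8,0,0,0,-0.8,0,0,0,-0.7,0,0,0,-0.5,0,0,0,-0.4,0,0,0,0,0,0,0,0,0,0,0])

```text
time_s: 8.53
ee_pos: [559.6, -245.6, 295.9]
ee_rot: [-70.1, 90.0, 116.2]
force: [-0.0, -1.0, -3.3]
gripper_width: 9.8
```

```bash
python3 - <<'E'
from h import *
s=env.state();M=R.from_euler('xyz',s["ee_rot"],degrees=True).as_matrix();print(s["time_s"],s["ee_pos"],s["force"],s["torque"],s["gripper_width"]);print(M.round(3))
d=np.array([521.2,194.5,s["ee_pos"][2]])-s["ee_pos"];print(M.T@d)
for n in("side","top"):
    i=env.grab_frame(n)[:,:,::-1];cv2.imwrite(f"pics/{n}2.png",i)
E
```

```text
8.5333 [ 559.56121438 -245.62311141  295.8885564 ] [-0.02028231 -1.0470112  -3.34915823] [-0.06687685  0.10296841  0.03157145] 9.7509987915021
[[-0.     0.11  -0.994]
 [ 0.    -0.994 -0.11 ]
 [-1.    -0.     0.   ]]
[ 6.15870745e-02 -4.41676737e+02 -1.00792905e+01]
```

View pics/side2.png

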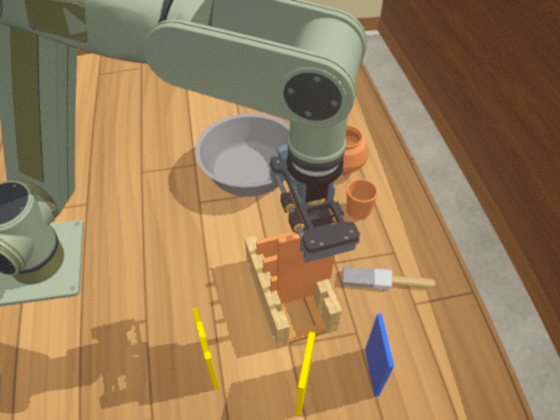

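The side view shows the tile upright and clear of the grooves, around (305,268), with the squares still seated. Moving it to the basin.

Emit:
jog_arm(plan=[0,-0.4,0,0,0,-0.8,0,0,0,-1.2,0,0,0,-1.6,0,0,0,-2,0,0,0,-2,0,0,0,-2,-0.1,0,0,-2,-0.1,0,0,-2,-0.1,0,0,-2,-0.1,0,0,-2,-0.1,0,0,-2,-0.1,0])

```text
time_s: 9.63
ee_pos: [542.7, -43.7, 296.2]
ee_rot: [-104.1, 90.0, 82.2]
force: [0.1, 0.5, -3.3]
gripper_width: 9.9
```

Emit:
jog_arm(plan=[0,-2,-0.1,0,0,-2,-0.1,0,0,-2,-0.1,0,0,-2,-0.1,0,0,-2,0,0,0,-2,0,0,0,-2,0,0,0,-2,0,0,0,-2,0,0,0,-2,0,0,0,-1.6,0,0,0,-1.2,0,0])

```text
time_s: 10.63
ee_pos: [521.2, 183.4, 296.1]
ee_rot: [-81.0, 89.9, 105.4]
force: [0.1, -0.1, -2.9]
gripper_width: 10.0
```

Emit:
jog_arm(plan=[0,-0.8,0,0,0,-0.4,0,0,0,-0.17,0,0,0.2,0,0,0,0.4,0,0,0,0.5,0,0,0,0.4,0,0,0,0.3,0,0,0,0.2,0,0,0,0,0,0,0,0,0,0,0,0,0,0,0])

```text
time_s: 11.63
ee_pos: [521.3, 194.5, 276.1]
ee_rot: [-163.2, 90.0, 23.1]
force: [-0.1, -1.2, -3.3]
gripper_width: 9.9
```

```bash
python3 - <<'E'
from h import *
s=env.state();print(s["time_s"],s["ee_pos"],s["force"],s["torque"],s["gripper_width"])
c=[]
for n,(x,y,w,h) in (("side",(170,40,220,190)),("top",(80,120,190,190))):
    i=env.grab_frame(n)[:,:,::-1];cv2.imwrite(f"pics/{n}3full.png",i);cv2.imwrite(f"pics/{n}3.png",cv2.resize(i[y:y+h,x:x+w],None,fx=3,fy=3,interpolation=cv2.INTER_CUBIC))
E
```

```text
11.6333 [521.3275926  194.47607836 276.13650725] [-0.14369434 -1.15427529 -3.32333084] [-0.06430163  0.13485785  0.00451947] 9.894964117808012
```

View pics/side3.png

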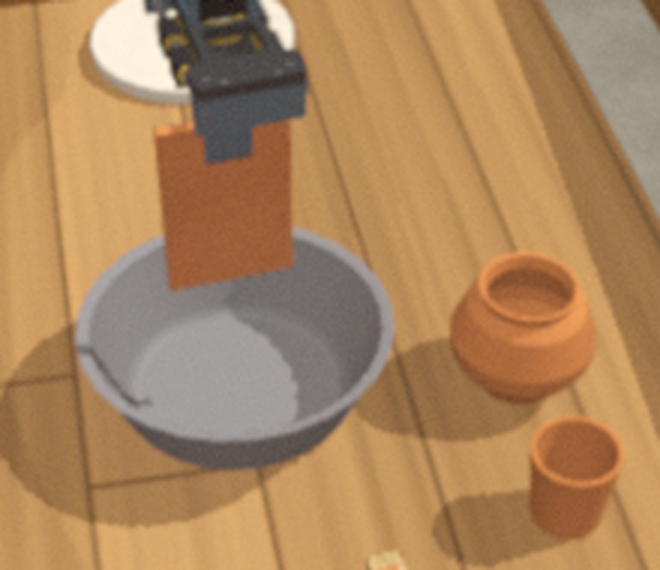

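View pics/top3full.png

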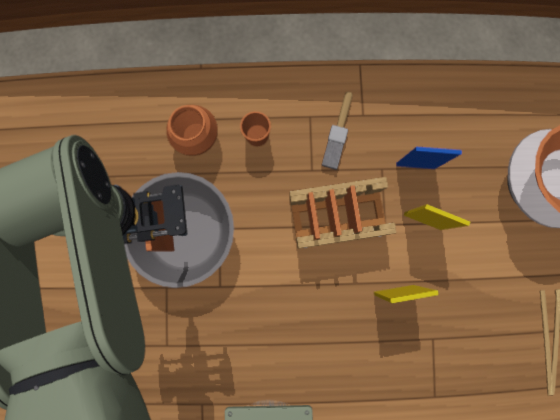

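```bash
python3 - <<'E'
from h import *
u=np.array([np.cos(np.radians(6.2)),np.sin(np.radians(6.2)),0]);n=np.array([u[1],-u[0],0])
for z in(125,130,135):print(z,proj("side",[np.array([521.3,194.5,z])+k*50*u+5*n for k in(-1,1)]).round(1))
print("top edge",proj("side",[np.array([521.3,194.5,280])+k*50*u+5*n for k in(-1,1)]).round(1))
E
```

```text
125 [[226.9 138.5]
 [267.9 130.1]]
130 [[226.7 136.9]
 [267.8 128.5]]
135 [[226.6 135.3]
 [267.8 126.9]]
top edge [[221.8  84.7]
 [267.1  76.4]]
```

Emit:
jog_arm(plan=[0,0,0,0,0,0,0,0,0,0,0,0,0,0,0,0,0,0,0,0,0,0,0,0,0,0,0,0,0,0,0,0,0,0,0,0,0,0,0,0,0,0,0,0,0,0,0,0])

```text
time_s: 12.73
ee_pos: [521.2, 194.5, 275.9]
ee_rot: [-99.1, 90.0, 87.2]
force: [0.3, 0.3, -2.7]
gripper_width: 9.9
```

Emit:
jog_arm(plan=[0,0,0,0,0,0,0,0,0,0,0,0,0,0,0,0,0,0,0,0,0,0,0,0,0,0,0,0,0,0,0,0,0,0,0,0,0,0,0,0,0,0,0,0,0,0,0,0])

```text
time_s: 13.73
ee_pos: [521.2, 194.5, 276.0]
ee_rot: [-126.5, 90.0, 59.8]
force: [0.2, -0.7, -3.4]
gripper_width: 10.2
```

Emit:
jog_arm(plan=[0,0,0,0,0,0,0,0,0,0,0,0,0,0,0,0,0,0,0,0,0,0,0,0,0,0,0,0,0,0,0,0,0,0,0,0,0,0,0,0,0,0,0,0,0,0,0,0])

```text
time_s: 14.73
ee_pos: [521.2, 194.5, 276.0]
ee_rot: [-112.1, 90.0, 74.2]
force: [0.1, -0.6, -3.7]
gripper_width: 9.9
```

Emit:
jog_arm(plan=[0,0,0,0,0,0,0,0,0,0,0,0,0,0,0,0,0,0,0,0,0,0,0,0,0,0,0,0,0,0,0,0,0,0,0,0,0,0,0,0,0,0,0,0,0,0,0,0])

```text
time_s: 15.73
ee_pos: [521.2, 194.5, 275.9]
ee_rot: [-111.6, 90.0, 74.7]
force: [-0.0, -0.5, -2.3]
gripper_width: 9.8
```

```bash
python3 - <<'E'
from h import *
s=env.state();print(s["time_s"],s["ee_pos"],s["force"],s["gripper_width"])
a=env.grab_frame("side")[:,:,::-1];b=cv2.imread("pics/side3full.png");cv2.imwrite("pics/side4.png",a)
d=cv2.absdiff(np.ascontiguousarray(a),b);print(d[80:150,215:275].max(),d.mean())
E
```

```text
15.7333 [521.18319836 194.50398312 275.9499889 ] [-0.00786032 -0.53375501 -2.27451783] 9.797896584859227
16 2.3176473922902496
```

The tile's lower corners project to within 1 px of the prediction for a foot at z≈130, and the picture didn't change beyond noise during the 4 s hold.

```bash
python3 -c "
from workcell import env
print(env.job_done())"
```

```text
the job is handed in; nothing more can be done
None
```

I gripped the tall tile by its top edge at 30 N, lifted it 130 mm straight up out of its groove and carried it to the basin. It is now held over the basin's centre, and I handed the job in with the gripper still holding it.

- **Position:** The tool was at (521.2, 194.5), matching the basin centre I measured at (521.2, 194.5). The tile's lower edge is about 50 mm above the rim. Its lower corners in the side image fell within 1 px of where an upright, level tile at that height should appear.
- **Steadiness:** I held still for 4 s before handing in. The side picture did not change beyond noise, the gripper opening stayed near 10 mm, and the measured load stayed around 3 N.
- **Surroundings:** By eye in the pictures, the square tiles, basin, jar, cup and brush look unmoved; I did not measure them again after the move.

No check failed. The only disagreements were 1–4 mm between my camera heights and the stated ones: the tile tops came out 1–4 mm low and the rim 2 mm low. The hand-in reported no verdict.

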